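Turn the circuit board over in its rework frame and lock it

ROBOT

A 6-joint arm with a two-finger parallel gripper is mounted at the origin on a cart in front of the work surface, level with it; the furniture and walls round the work are solid. World frame = base frame: x ahead of the robot, y to its left, z up, the work surface at z = 0. Lengths are in m, angles in rad, forces in N, time in s.
With the tool pointing down it reaches from about 0.275 to 0.825 m from the base axis. Payload 4.9 kg.
Tool frame: the origin (TCP) lies at the very end of the fingers, on their centre line; the grasp point (between the pads) lies 19 mm behind it; z points along the fingers, y is the direction in which the jaws open and shut (so a half turn about z gives the same grasp; the last joint's range is limited). The gripper opens to 85 mm and grips with 20 to 120 N. Pads are 22 mm wide; open, the fingers measure 114 mm over their backs; the gripper's body (76 mm by 85 mm) begins 54 mm behind the grasp point. The pads swing forward as they close: fully open they stand 13 mm farther back than shut.
Start: joints at [1.013, 0.326, -0.193, 1.052, 0, 1.437], TCP at [0.226, 0.501, 0.231] pointing down, gripper open.
Joint ranges: [-2.65, 2.65], [-0.97, 1.79], [-1.3, 1.35], [-1.93, 2.1], [-1.47, 1.37], [-3.14, 3.14]. Speed limits (rad/s): [2.57, 2.57, 3.14, 3.14, 3.14, 3.14].

INTERFACE

Orientations are given as a rotation vector (axis times angle).
In Python, from station import env, get_image, sign_off gives the robot as it stands.
- The arm moves only by the tool step_arm, never from a script. Its arguments are lists of equal length, an entry for each row: "claw": the closure, from -1 (fully open) to 1 (shut); "travel": the shift along the tool's x, y, z each as a share of 4 cm, from -1 to 1, a list of three; "rot": the turn, a rotation vector about the tool's x, y, z each as a share of 90 degrees, from -1 to 1, a list of three. In form: {"claw": [claw, ...], "travel": [[tx, ty, tz], ...], "rot": [[rx, ry, rz], ...]}. A call has 1 to 8 rows; each row shifts and turns the pose as measured when the row begins, along the tool's axes as they then stand; what a row does not reach is not made up. A row lasts 1/10 s, in which the tool goes at most 50 mm and 8.59 degrees, less where a joint would pass 70% of its speed; a pose out of reach is approached as far as the arm can. A call with a number of a shift or a turn outside -1 to 1 is refused whole. A call with a gripper value outside its range is refused whole. The fingers move at their own pace and stop on an object; "grip_force" is the grip in N (left out, the last holds). Time passes only in rows, so rows that do not move let the fingers close. It gives the time, the measured TCP pose, the force and the opening at its end, in the units of the state.
- env.get_obs(): the state, without advancing time (a new reading comes with each control period).
- get_image(name): name is "side" or "top" or "wrist"; returns a dict with "image" (400x640x3 uint8, blue, green, red), "range_z" (400x640 float32, m along the optical axis (not along the pixel's ray), 0 where there is no reading), "fx", "fy", "cx", "cy" (pixels), "R" (3x3) and "t" (3): a world point X has camera coordinates R X + t; the wrist camera has in their place "tool_from_camera" (4x4, takes a point from camera to tool coordinates, whose origin is the TCP and whose axes are the flange's). Camera axes: x right, y down, z forward; pixel columns grow to the right and rows downward; lengths in m; the calibration is good to about 2 mm. A picture is of the moment at which its call begins: read the wrist's pose just before it.
- sign_off(): hands the job in, once; it reports no verdict.
The state is a dict: "time": time; "joint_positions": joint angles; "qvel": joint speeds; "joint_torque": joint torques, N m; "position": TCP position; "eef_rot": TCP orientation; "contact_force": force on the tool from outside, world axes, zero at the start; "ft_torque": the same for the moment, N m; "finger_gap": finger opening in m.
Only numpy, scipy, OpenCV 4.12 (cv2) and the standard library are available. Lean on these libraries where they do the work, as an engineer would, in place of code of your own. Each camera call takes 0.05 s, during which the arm holds its last target. There are 200 camera calls.

TASK

Turn the circuit board over in its rework frame so that its plain solder side faces up and the board lies level. Then swing the red lever of the locking knob clockwise (seen from above) until you feel it bite firmly on the clamping disc, without forcing it, so that the board is held level. Leave the small things lying round the frame where they are, and do not slam or press hard on the board.

Things in the scene. Friction and masses are not known exactly. Their poses are not given: they have to be found in the camera images.
- frame: Fixed rework frame: dark base plate 150 x 320 mm, top 10 mm up, with two aluminium uprights 36 mm wide, 12 mm thick, at y = +-105 mm, tops 135 mm up; the board turns between them. Origin on the worktop under the board's middle; z up, x away from the robot (turned up to 0.3 rad), y along the board's long axis towards the lock. The rotation axis is parallel to y, 115 mm above the origin.
- lock_post: Fixed grey bracket beside the disc, 34 mm wide, top 156 mm above the worktop, its back wall 16 to 26 mm beyond the origin along the frame's y. Origin on the base plate (10 mm above the worktop) under the vertical axis of the locking knob. Its distance from the disc differs by up to 1.6 mm between starts, so the knob angle at which the lock bites differs too.
- lever_tip (a point): Centre of the rounded end of the red lever, 60 mm from the knob's axis and 170 mm above the worktop. The lever is a level round bar 11 mm thick; the black knob that it leaves is 32 mm wide. The lever may be pushed sideways with shut fingertips.
- petri_dish: Bystander: shallow round dish, 60 mm wide, 12 mm high, on the worktop behind the frame. Origin at its underside.
- loupe: Bystander: black eye loupe, 35 mm wide, 31 mm high, behind the frame. Origin at its underside.
- battery: Bystander: yellow cylindrical battery, 14 x 50 mm, lying in front of the frame. Origin at its underside.
- tweezers: Bystander: pair of steel tweezers, 14 x 122 x 9 mm, lying beside the frame's -y end. Origin at its underside.
- board: Green circuit board 96 x 172 x 4 mm in a carrier, turning about its long axis on a stiff joint (0.16 N m, 4 N at the edge) that stays where it is left; it can turn right over either way. Origin in its middle, on the axis; own y along the axis, own z out of the component side (dark green, chips up to 8 mm high, none within 19 mm of the long edges). Solder side: light green, flat, tiny silver dots.
- lock_knob: Black locking knob, 32 mm wide, top 180 mm up, with a red lever along its own +x; own z up; origin as the lock post's. Loose, the lever points 0.5 to 1.2 rad anticlockwise (from above) of the frame's +x. Clockwise it turns with 3 to 4 N at 40 mm from its axis until it bites, 0.05 to 0.6 rad past +x, then stiffens: at 12 N there it is firmly locked, over 16 N is forcing it. It stays where left.
- board_end (a point): Centre of the outer face of the steel clamping disc (56 mm wide, 8 mm thick, fixed to the board, upright, outside the +y upright), on the rotation axis, 122 mm from the board's middle. The lock's brass cam presses on this face, 18 mm from the axis.

How it is judged:
By the outcome, as a careful person would: the job done as asked, in the order asked, and still so for the second after the job is handed in, with the robot touching nothing.
It also fails if it takes over 56 s, if anything falls off the work surface, if the arm or the gripper's body presses on something with over 40 N, if the wrist force passes 120 N, or if a joint passes its speed limit or range.

## Working session

There is one attempt and no reset: what is moved stays moved. The work goes in short steps, Python scripts to look and compute and a tool call to move; the robot and the scene stay as the last step left them, time stands still between calls to the robot, and variables do not carry over. Pictures are saved under pics/ and viewed, about 8 in all and at most 12, crops included, and the job is handed in when it is done.

Besides the shell and the picture viewer there is one more tool, called after "Emit:" as name(argument=value, ...) on one line, values as JSON. step_arm: Moves the arm, as the interface text tells. Its arguments: {"type":"object","properties":{"claw":{"type":"array"},"travel":{"type":"array"},"rot":{"type":"array"},"grip_force":{"type":"number"}},"required":["claw","travel","rot"]}

```bash
mkdir -p pics; ls; cat > h.py <<'E'
import numpy as np, cv2
from station import env, get_image, sign_off
from scipy.spatial.transform import Rotation as Ro
def snap(n):
    o=env.get_obs(); d=get_image(n); 
    if n=='wrist':
        T=np.eye(4);T[:3,:3]=Ro.from_rotvec(o['eef_rot']).as_matrix();T[:3,3]=o['position']
        d['W']=T@np.array(d['tool_from_camera'])
    else:
        T=np.eye(4);T[:3,:3]=d['R'];T[:3,3]=np.ravel(d['t']);d['W']=np.linalg.inv(T)
    return d
def cloud(d):
    z=d['range_z'];v,u=np.mgrid[:400,:640]
    P=np.stack([(u-d['cx'])/d['fx']*z,(v-d['cy'])/d['fy']*z,z],-1)
    P=P@d['W'][:3,:3].T+d['W'][:3,3]; P[z<=0]=np.nan
    return P
E
python3 - <<'E'
from h import *
o=env.get_obs();print({k:np.round(v,3) for k,v in o.items()})
a=snap('top');b=snap('side')
np.savez('a.npz',img=a['image'],P=cloud(a));np.savez('b.npz',img=b['image'],P=cloud(b))
im=np.vstack([a['image'],b['image']]);cv2.imwrite('pics/0.png',cv2.resize(im,(480,600)) )
cv2.imwrite('pics/top.png',a['image']);cv2.imwrite('pics/side.png',b['image'])
print(a['W'][:3],b['W'][:3])
E
```

```text
pics
{'time': np.float64(0.0), 'joint_positions': array([ 1.013,  0.327, -0.194,  1.052,  0.   ,  1.437]), 'qvel': array([ 0.001,  0.001,  0.001, -0.001,  0.   , -0.002]), 'joint_torque': array([ 1.0000e-03, -4.4340e+01,  2.6244e+01,  1.5000e-02, -0.0000e+00,
       -0.0000e+00]), 'position': array([0.226, 0.501, 0.231]), 'eef_rot': array([-6.610e-01, -3.071e+00,  3.000e-03]), 'contact_force': array([-0.113,  0.071,  0.413]), 'ft_torque': array([-0.027, -0.041,  0.002]), 'finger_gap': np.float64(0.085)}
[[ 1.35621053e-03 -9.82102386e-01  1.88342942e-01  3.22649007e-01]
 [-9.99983306e-01 -2.74033588e-04  5.77169942e-03 -2.66492045e-01]
 [-5.61678748e-03 -1.88347625e-01 -9.82086363e-01  1.28335119e+00]] [[ 0.99809131  0.01588056 -0.0596786   0.59046735]
 [ 0.05896315 -0.53235459  0.84446547 -0.98773474]
 [-0.01835959 -0.84637249 -0.53227486  0.57372029]]
```

View pics/top.png

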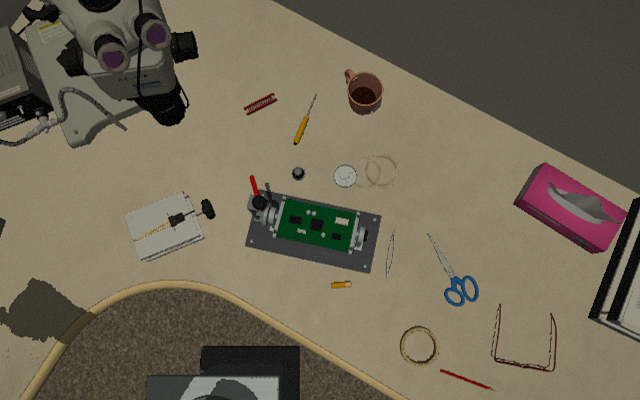

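View pics/side.png

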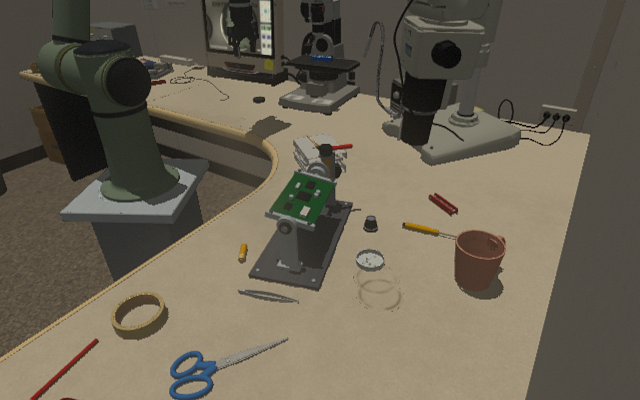

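The top view shows the board (317,225) with its component side up, the lock knob at (262,202), the lever tip at (253,178), the battery at (341,285), the dish at (345,176), the loupe at (298,173), and the tweezers at (391,253). Next I'll measure these.

```bash
python3 - <<'E'
from h import *
for f in 'ab':
    z=np.load(f+'.npz');I=z['img'].astype(int);P=z['P'];B,G,R=I[...,0],I[...,1],I[...,2]
    reg=(np.abs(P[...,0]-.37)<.25)&(np.abs(P[...,1]+.26)<.3)
    g=reg&(G>R+25)&(G>B+15)&(P[...,2]>.05)
    Q=P[g];c=np.median(Q,0);Q=Q[np.linalg.norm(Q-c,axis=1)<.12]
    c=Q.mean(0);U,S,V=np.linalg.svd(Q-c,full_matrices=False)
    # robust refit
    r=abs((Q-c)@V[2]);Q=Q[r<.004];c=Q.mean(0);U,S,V=np.linalg.svd(Q-c,full_matrices=False)
    print(f,'board',len(Q),c.round(4),V.round(3).tolist())
    rr=cv2.minAreaRect(Q[:,:2].astype(np.float32));print(rr)
    r=reg&(R>G+70)&(R>B+70)&(P[...,2]>.12);Q=P[r]
    if len(Q): print('lever',len(Q),np.median(Q,0).round(4)); 
    if len(Q)>5:
        print(Q[Q[:,0].argmax()].round(4),Q[Q[:,0].argmin()].round(4))
    p=reg&(P[...,2]>.004)&(P[...,2]<.016)&(R<110)&(abs(R-G)<20);Q=P[p]
    if len(Q)>5: 
        m=cv2.morphologyEx(p.astype(np.uint8),cv2.MORPH_OPEN,np.ones((3,3)));Q=P[m>0]
        print('plate',len(Q),cv2.minAreaRect(Q[:,:2].astype(np.float32)),np.median(Q[:,2]))
# heights of the tallest things
a=np.load('a.npz');
s=cv2.resize(a['img'][160:300,230:420],None,fx=4,fy=4,interpolation=cv2.INTER_CUBIC);cv2.imwrite('pics/c1.png',s)
b=np.load('b.npz')
s=cv2.resize(b['img'][130:300,230:400],None,fx=3.5,fy=3.5,interpolation=cv2.INTER_CUBIC);cv2.imwrite('pics/c2.png',s)
E
```

```text
a board 2169 [ 0.4999 -0.2492  0.1156] [[-0.225, -0.974, 0.004], [-0.957, 0.222, 0.185], [-0.181, 0.038, -0.983]]
((0.500664234161377, -0.24998603761196136), (0.16708683967590332, 0.0944686159491539), 77.38578033447266)
lever 83 [ 0.5807 -0.1118  0.1728]
[ 0.6047 -0.1045  0.1709] [ 0.5581 -0.1195  0.1744]
plate 2972 ((0.5021353960037231, -0.24074462056159973), (0.3202848732471466, 0.15055759251117706), 77.5308837890625) 0.00858171462009194
b board 1262 [ 0.5044 -0.2494  0.1145] [[0.14, 0.99, 0.013], [-0.974, 0.136, 0.182], [-0.179, 0.038, -0.983]]
((0.5021957755088806, -0.24684186279773712), (0.16214032471179962, 0.09307349473237991), 78.05918884277344)
lever 40 [ 0.5816 -0.1137  0.1725]
[ 0.6027 -0.1104  0.1727] [ 0.5606 -0.1179  0.1707]
plate 4270 ((0.44454890489578247, -0.3604300022125244), (0.595147967338562, 0.21033363044261932), 45.80194091796875) 0.008222243859353662
```

View pics/c1.png

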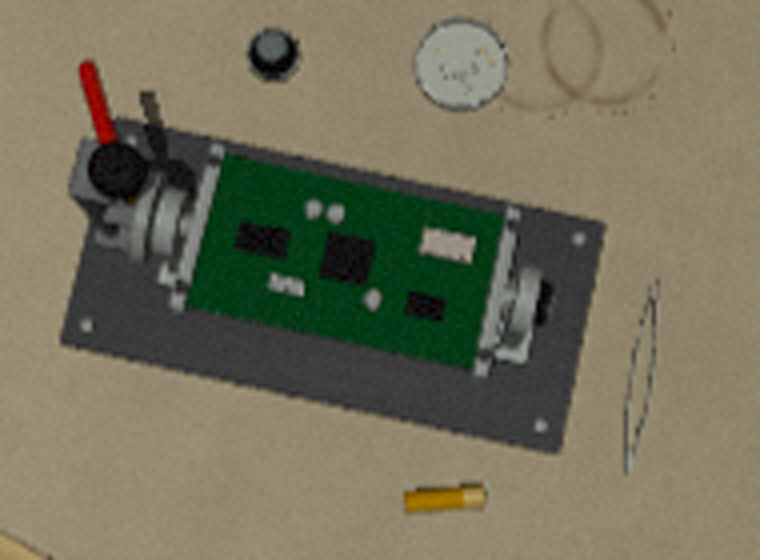

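View pics/c2.png

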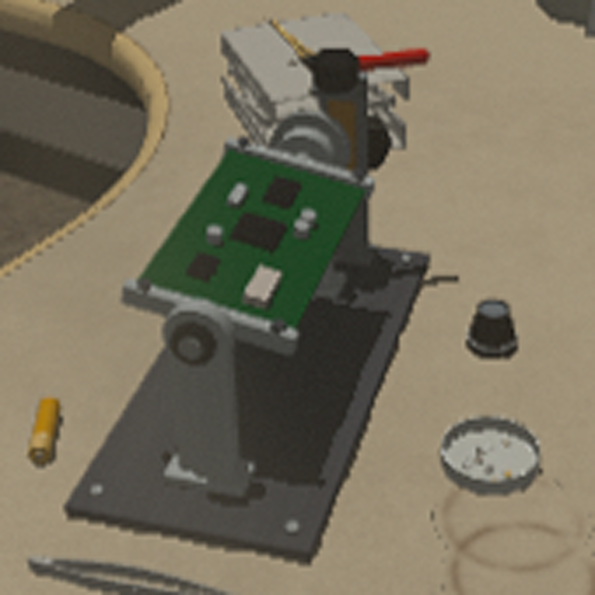

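Both crops agree. The board is component side up, tilted about 0.19 rad with its far edge low. The frame is yawed about -0.218 rad, and the lever sits about 0.5 rad anticlockwise. Next is knob position and the clearance along my travel path.

```bash
cat >> h.py <<'E'
th=-.218;O=np.array([.5002,-.2495,0]);F=np.array([[np.cos(th),-np.sin(th),0],[np.sin(th),np.cos(th),0],[0,0,1]])
toF=lambda P:(np.asarray(P)-O)@F
def st():
    o=env.get_obs();R=Ro.from_rotvec(o['eef_rot']).as_matrix()
    print('t%.2f'%o['time'],'F',(toF(o['position'])*1000).round(1),'W',o['position'].round(4),'tx in F',(R[:,0]@F).round(3),'tz',(R[:,2]@F).round(3),'f',(o['contact_force']@F).round(1),'gap',o['finger_gap'].round(3),'q',o['joint_positions'].round(2))
E
python3 - <<'E'
from h import *
for f in 'ab':
    z=np.load(f+'.npz');P=z['P'];I=z['img'].astype(int);Q=toF(P)
    B,G,R=I[...,0],I[...,1],I[...,2]
    m=(R>G+70)&(R>B+70)&(P[...,2]>.12)&(abs(Q[...,0])<.12)&(abs(Q[...,1]-.15)<.08)
    L=Q[m];c=L[:,:2].mean(0);_,_,V=np.linalg.svd(L[:,:2]-c,full_matrices=False);d=V[0]*np.sign(V[0][0]);s=(L[:,:2]-c)@d
    print('lever ang',np.arctan2(d[1],d[0]),'tip',c+d*s.max(),'inner',c+d*s.min(),'axis est',c+d*(s.max()-.0655))
    k=(P[...,2]>.174)&(P[...,2]<.186)&(abs(Q[...,0])<.05)&(abs(Q[...,1]-.14)<.05)&(R<90)&(G<90)
    print('knob',k.sum(),cv2.minEnclosingCircle(Q[k][:,:2].astype(np.float32)))
z=np.load('a.npz');P=z['P'].reshape(-1,3)
A=np.array([.226,.501]);Bt=np.array([.50,-.25]);d=(Bt-A)/np.linalg.norm(Bt-A)
w=P[:,:2]-A;s=w@d;n=abs(w@[-d[1],d[0]])
for i in range(8):
    m=(n<.12)&(s>i*.1)&(s<i*.1+.1);print(i,m.sum(),np.nanmax(P[m][:,2]) if m.any() else None)
st()
E
```

```text
lever ang 0.5339768956232254 tip [0.07016748 0.16501512] inner [0.02804014 0.14010642] axis est [0.01378575 0.1316782 ]
knob 143 ((0.014583739452064037, 0.13217584788799286), 0.015739714726805687)
lever ang 0.4822101830383521 tip [0.06902472 0.15982755] inner [0.03092892 0.13988732] axis est [0.01099354 0.12945268]
knob 63 ((0.014180897735059261, 0.1289842128753662), 0.014405438676476479)
0 5525 0.008773908209555259
1 4319 0.007891013205602482
2 3303 0.007386039788021659
3 2730 0.07211522570757611
4 2890 0.07989039673075893
5 3627 0.07083631534218915
6 3839 0.18472353017508225
7 3965 0.18086490112321307Traceback (most recent call last):
  File "<stdin>", line 15, in <module>
  File "h.py", line 21, in st
    print('t%.2f'%o['time'],'F',(toF(o['position'])*1000).round(1),'W',o['position'].round(4),'tx in F',(R[:,0]@F).round(3),'tz',(R[:,2]@F).round(3),'f',(o['contact_force']@F).round(1),'gap',o['finger_gap'].round(3),'q',o['joint_positions'].round(2))
                                                                                                                                                                                               ^^^^^^^^^^^^^^^^^^^^^
AttributeError: 'float' object has no attribute 'round'
```

```bash
sed -i "s/o\['finger_gap'\].round(3)/round(float(o['finger_gap']),3)/" h.py
```

Emit:
step_arm(claw=[1,1,1,1,1,1,1,1], travel=[[0,0,-0.4],[0,0,-0.4],[-0.59,-0.84,0],[-0.59,-0.84,0],[-0.59,-0.84,0],[-0.59,-0.84,0],[-0.59,-0.84,0],[-0.59,-0.84,0]], rot=[[0,0,-0.066],[0,0,-0.066],[0,0,0],[0,0,0],[0,0,0],[0,0,0],[0,0,0],[0,0,0]])

```text
time: 0.9
position: [0.3233, 0.2698, 0.2605]
eef_rot: [-0.308, -3.123, 0.009]
contact_force: [1.5, 0.4, -0.8]
finger_gap: -0.0002
```

```bash
python3 -c "
from h import *
st()"
```

```text
t0.90 F [-285.   468.8  260.5] W [0.3233 0.2698 0.2605] tx in F [-1.    -0.021  0.003] tz [-0.003 -0.006 -1.   ] f [ 1.4  0.7 -0.8] gap -0.0 q [ 0.52  0.07 -0.44  1.07 -0.    0.72]
```

Emit:
step_arm(claw=[1,1,1,1,1,1,1,1], travel=[[-0.58,-0.84,0],[-0.58,-0.84,0],[-0.58,-0.84,0],[-0.58,-0.84,0],[-0.58,-0.84,0],[-0.58,-0.84,0],[-0.58,-0.84,0],[-0.58,-0.84,0]], rot=[[0,0,0],[0,0,0],[0,0,0],[0,0,0],[0,0,0],[0,0,0],[0,0,0],[0,0,0]])

```text
time: 1.7
position: [0.4538, -0.0434, 0.2604]
eef_rot: [-0.308, -3.122, 0.008]
contact_force: [0.7, 0.3, 0.1]
finger_gap: 0.0003
```

Emit:
step_arm(claw=[1,1,1,1,1,1], travel=[[-0.58,-0.84,0],[-0.58,-0.84,0],[-0.58,-0.84,0],[-0.58,-0.84,0],[-0.58,-0.84,0],[0,0,0]], rot=[[0,0,0],[0,0,0],[0,0,0],[0,0,0],[0,0,0],[0,0,0]])

```text
time: 2.3
position: [0.5365, -0.2438, 0.2574]
eef_rot: [-0.318, -3.118, 0.007]
contact_force: [0.0, -0.1, 0.1]
finger_gap: -0.0001
```

```bash
python3 -c "
from h import *
st()"
```

```text
t2.30 F [ 34.2  13.4 257.4] W [ 0.5365 -0.2438  0.2574] tx in F [-1.    -0.015  0.007] tz [-0.007 -0.005 -1.   ] f [ 0.1 -0.1  0.1] gap -0.0 q [-0.55  0.39 -0.03  1.15 -0.01 -0.34]
```

Emit:
step_arm(claw=[1,1,1,1,1,1,1], travel=[[-0.08,0,0.8],[-0.08,0,0.8],[-0.08,0,0.8],[-0.08,0,0.6],[0,0,0.2],[0,0,0.1],[0,0,0]], rot=[[0,0,0],[0,0,0],[0,0,0],[0,0,0],[0,0,0],[0,0,0],[0,0,0]])

```text
time: 3.0
position: [0.5465, -0.2452, 0.1201]
eef_rot: [-0.32, -3.115, 0.003]
contact_force: [-0.0, -0.1, 0.6]
finger_gap: 0.0005
```

```bash
python3 -c "
from h import *
st()"
```

```text
t3.00 F [ 44.3  14.2 120.1] W [ 0.5465 -0.2452  0.1201] tx in F [-1.    -0.013  0.01 ] tz [-0.01  -0.003 -1.   ] f [-0.  -0.1  0.6] gap 0.0 q [-0.54  0.51 -0.2   0.86 -0.01 -0.34]
```

Emit:
step_arm(claw=[1,1,1,1,1,1,1,1], travel=[[-0.02,0,0.1],[-0.02,0,0.1],[-0.02,0,0.1],[-0.02,0,0.1],[0.03,0,0.08],[0.03,0,0.08],[0.05,0,0.06],[0.05,0,0.06]], rot=[[0,0,0],[0,0,0],[0,0,0],[0,0,0],[0,0,0],[0,0,0],[0,0,0],[0,0,0]])

```text
time: 3.8
position: [0.5492, -0.2465, 0.0982]
eef_rot: [0.319, 3.121, -0.009]
contact_force: [2.5, 0.8, 2.6]
finger_gap: -0.0001
```

```bash
python3 -c "
from h import *
st()"
```

```text
t3.80 F [47.2 13.5 98.2] W [ 0.5492 -0.2465  0.0982] tx in F [-1.    -0.014 -0.005] tz [ 0.005 -0.005 -1.   ] f [2.3 1.3 2.6] gap -0.0 q [-0.54  0.53 -0.24  0.8  -0.   -0.34]
```

Emit:
step_arm(claw=[1,1,1,1,1,1,1,1], travel=[[0.06,0,0.06],[0.06,0,0.06],[0.07,0,0.06],[0.07,0,0.06],[0.08,0,0.05],[0.08,0,0.05],[0.08,0,0.04],[0.08,0,0.04]], rot=[[0,0,0],[0,0,0],[0,0,0],[0,0,0],[0,0,0],[0,0,0],[0,0,0],[0,0,0]])

```text
time: 4.6
position: [0.5382, -0.2446, 0.0831]
eef_rot: [0.313, 3.094, -0.011]
contact_force: [8.3, 0.6, 1.4]
finger_gap: -0.0
```

```bash
python3 -c "
from h import *
st()"
```

```text
t4.60 F [36.  13.  83.1] W [ 0.5382 -0.2446  0.0831] tx in F [-0.999 -0.017 -0.032] tz [ 0.032 -0.003 -0.999] f [8.  2.4 1.4] gap -0.0 q [-0.56  0.51 -0.32  0.71  0.01 -0.35]
```

Emit:
step_arm(claw=[1,1,1,1,1,1,1], travel=[[-0.25,0,-0.1],[0,0,-0.9],[0,0,-1],[0,0,-1],[0.85,0,0],[0.85,0,0],[0.9,0,0]], rot=[[0,0.02,0],[0,0,0],[0,0,0],[0,0,0],[0,0,0],[0,0,0],[0,0,0]])

```text
time: 5.3
position: [0.4367, -0.2247, 0.2009]
eef_rot: [-0.313, -3.101, 0.006]
contact_force: [0.3, -0.9, 0.1]
finger_gap: -0.0002
```

```bash
cat >> h.py <<'E'
def board(n='top',show=True):
    d=snap(n);Q=toF(cloud(d));I=d['image'].astype(int);B,G,R=I[...,0],I[...,1],I[...,2]
    m=(G>R+20)&(G>B+12)&(abs(Q[...,0])<.065)&(abs(Q[...,1])<.085)&(Q[...,2]>.06)&(Q[...,2]<.17)
    q=Q[m]
    for _ in range(3):
        c=np.median(q,0) if _==0 else q.mean(0);V=np.linalg.svd(q-q.mean(0),full_matrices=False)[2];q=q[abs((q-q.mean(0))@V[2])<(.005 if _<2 else .003)]
    nn=V[2]*np.sign(V[2][2]);print(n,'board',len(q),'mean',(q.mean(0)*1000).round(1),'n',nn.round(3),'tilt',np.arctan2(nn[0],nn[2]).round(3),'xr',q[:,0].min().round(3),q[:,0].max().round(3),'zr',q[:,2].min().round(3),q[:,2].max().round(3),'col',I[m].mean(0).round())
    return d
E
python3 -c "
from h import *
st();board('top');board('side')"
```

```text
t5.30 F [-67.4  10.5 200.9] W [ 0.4367 -0.2247  0.2009] tx in F [-1.    -0.017  0.024] tz [-0.024 -0.007 -1.   ] f [ 0.5 -0.9  0.1] gap -0.0 q [-0.62  0.26 -0.37  0.96 -0.02 -0.41]
top board 223 mean [ -7.3 -65.6 127.9] n [ 0.824 -0.004  0.566] tilt 0.969 xr -0.028 0.028 zr 0.076 0.157 col [15. 39.  6.]
side board 177 mean [  4.9  57.7 109.8] n [0.827 0.002 0.562] tilt 0.975 xr -0.027 0.028 zr 0.075 0.155 col [33. 56. 34.]
```

Emit:
step_arm(claw=[1,1,1,1,1,1,1,1], travel=[[0,0,0.6],[0,0,0.7],[-0.3,0,0.1],[-0.2,0,0],[-0.13,0,0],[-0.13,0,0],[-0.13,0,0],[-0.13,0,0]], rot=[[0,0,0],[0,0,0],[0,0,0],[0,0,0],[0,0,0],[0,0,0],[0,0,0],[0,0,0]])

```text
time: 6.2
position: [0.4686, -0.2313, 0.1417]
eef_rot: [-0.317, -3.083, 0.005]
contact_force: [-9.8, 1.6, 7.5]
finger_gap: 0.0
```

```bash
python3 -c "
from h import *
st()"
```

```text
t6.20 F [-34.8  10.9 141.7] W [ 0.4686 -0.2313  0.1417] tx in F [-0.999 -0.013  0.042] tz [-0.042 -0.008 -0.999] f [-9.9 -0.6  7.5] gap 0.0 q [-0.59  0.38 -0.36  0.87 -0.02 -0.38]
```

Emit:
step_arm(claw=[1,1,1,1,1,1], travel=[[-0.1,0,-0.08],[-0.13,0,-0.06],[-0.13,0,-0.05],[-0.13,0,-0.04],[-0.13,0,-0.03],[-0.13,0,-0.02]], rot=[[0,-0.02,0],[0,0,0],[0,0,0],[0,0,0],[0,0,0],[0,0,0]])

```text
time: 6.8
position: [0.4954, -0.2362, 0.1515]
eef_rot: [-0.32, -3.103, 0.008]
contact_force: [-6.4, 0.7, -3.2]
finger_gap: -0.0002
```

```bash
python3 -c "
from h import *
st()"
```

```text
t6.80 F [ -7.5  11.9 151.5] W [ 0.4954 -0.2362  0.1515] tx in F [-1.    -0.012  0.021] tz [-0.021 -0.008 -1.   ] f [-6.4 -0.7 -3.2] gap -0.0 q [-0.57  0.4  -0.29  0.89 -0.01 -0.37]
```

Emit:
step_arm(claw=[1,1,1,1,1,1,1,1], travel=[[-0.11,0,0],[-0.11,0,0],[-0.11,0,0.04],[-0.11,0,0.05],[-0.11,0,0.06],[-0.08,0,0.07],[-0.08,0,0.08],[-0.08,0,0.09]], rot=[[0,-0.01,0],[0,0,0],[0,0,0],[0,0,0],[0,0,0],[0,0,0],[0,0,0],[0,0,0]])

```text
time: 7.6
position: [0.5261, -0.2427, 0.1355]
eef_rot: [-0.321, -3.114, 0.012]
contact_force: [-6.5, 1.2, 3.2]
finger_gap: -0.0001
```

```bash
python3 -c "
from h import *
st()"
```

```text
t7.60 F [ 23.9  12.2 135.5] W [ 0.5261 -0.2427  0.1355] tx in F [-1.    -0.013  0.01 ] tz [-0.01  -0.009 -1.   ] f [-6.6 -0.3  3.2] gap -0.0 q [-0.55  0.46 -0.24  0.87 -0.01 -0.35]
```

Emit:
step_arm(claw=[1,1,1,1,1,1,1,1], travel=[[-0.02,0,0.07],[-0.02,0,0.08],[-0.02,0,0.08],[0,0,0.08],[0,0,0.07],[0,0,-0.3],[0,0,-1],[0.8,0,-1]], rot=[[0,0,0],[0,0,0],[0,0,0],[0,0,0],[0,0,0],[0,0,0],[0,0,0],[0,0,0]])

```text
time: 8.4
position: [0.5035, -0.237, 0.2125]
eef_rot: [-0.318, -3.122, 0.009]
contact_force: [-0.2, -0.5, 1.0]
finger_gap: -0.0003
```

Emit:
step_arm(claw=[1,1,1,1], travel=[[1,0,0],[1,0,0],[1,0,0],[0,0,0]], rot=[[0,0,0],[0,0,0],[0,0,0],[0,0,0]])

```text
time: 8.8
position: [0.3888, -0.2155, 0.2222]
eef_rot: [0.315, 3.107, -0.024]
contact_force: [0.3, -0.3, 0.1]
finger_gap: -0.0002
```

```bash
python3 -c "
from h import *
st();d=board('top');board('side');cv2.imwrite('pics/d.png',cv2.resize(d['image'][140:310,200:440],None,fx=3,fy=3,interpolation=cv2.INTER_CUBIC))"
```

```text
t8.80 F [-116.1    9.1  222.2] W [ 0.3888 -0.2155  0.2222] tx in F [-1.    -0.016 -0.02 ] tz [ 0.02  -0.013 -1.   ] f [ 0.3 -0.3  0.1] gap -0.0 q [-0.67  0.12 -0.49  0.94 -0.   -0.47]
top board 1599 mean [ 13.3 -10.  117.4] n [-0.144 -0.002  0.99 ] tilt -0.144 xr -0.047 0.048 zr 0.106 0.125 col [ 42. 106.  66.]
side board 1026 mean [ 15.3   2.6 117.4] n [-0.143  0.002  0.99 ] tilt -0.143 xr -0.048 0.048 zr 0.107 0.123 col [ 41. 107.  68.]
```

View pics/d.png

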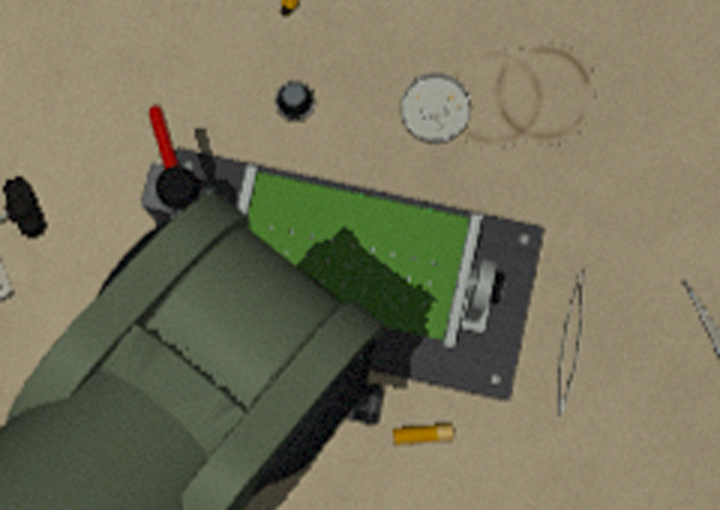

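The picture shows the light green solder side up and the small parts undisturbed: battery (424,434), dish (435,107), loupe (295,100), tweezers (571,343). The board is still 0.143 rad off level, with its far edge high.

Emit:
step_arm(claw=[1,1,1,1,1,1,1,1], travel=[[-0.9,0,0],[-0.9,0,0],[-0.9,0,0],[-0.9,0,0],[-0.15,0,0.8],[0,0,0.7],[0,0,0.4],[0,0,0.2]], rot=[[0,0.013,0],[0,0,0],[0,0,0],[0,0,0],[0,0,0],[0,0,0],[0,0,0],[0,0,0]])

```text
time: 9.7
position: [0.5666, -0.2564, 0.1422]
eef_rot: [0.307, 3.099, -0.037]
contact_force: [0.2, 0.6, 0.2]
finger_gap: 0.0
```

```bash
python3 -c "
from h import *
st()"
```

```text
t9.70 F [ 66.3   7.6 142.2] W [ 0.5666 -0.2564  0.1422] tx in F [-0.999 -0.02  -0.03 ] tz [ 0.03  -0.02  -0.999] f [0.1 0.6 0.2] gap 0.0 q [-0.54  0.5  -0.16  0.87 -0.01 -0.34]
```

Emit:
step_arm(claw=[1,1,1,1,1], travel=[[0.5,0,0],[0.35,0,0],[0,0,0.3],[0,0,0.1],[0,0,0]], rot=[[-0.012,0.02,0],[0,0,0],[0,0,0],[0,0,0],[0,0,0]])

```text
time: 10.2
position: [0.534, -0.2504, 0.1255]
eef_rot: [-0.309, -3.123, -0.0]
contact_force: [0.0, 0.7, -0.1]
finger_gap: 0.0001
```

```bash
python3 -c "
from h import *
st()"
```

```text
t10.20 F [ 33.2   6.4 125.5] W [ 0.534  -0.2504  0.1255] tx in F [-1.    -0.021  0.003] tz [-0.003 -0.    -1.   ] f [-0.1  0.7 -0.1] gap 0.0 q [-0.56  0.49 -0.23  0.85 -0.   -0.37]
```

Emit:
step_arm(claw=[1,1,1,1,1,1], travel=[[0,0,0.05],[0,0,0.05],[0,0,0.05],[0,0,0.05],[0,0,0.03],[0,0,0]], rot=[[0,0,0],[0,0,0],[0,0,0],[0,0,0],[0,0,0],[0,0,0]])

```text
time: 10.8
position: [0.5354, -0.251, 0.118]
eef_rot: [-0.308, -3.126, 0.002]
contact_force: [-0.6, 0.5, 1.8]
finger_gap: 0.0001
```

```bash
python3 -c "
from h import *
st();board('top');board('side')"
```

```text
t10.80 F [ 34.7   6.2 118. ] W [ 0.5354 -0.251   0.118 ] tx in F [-1.    -0.021  0.   ] tz [-0.    -0.001 -1.   ] f [-0.7  0.3  1.8] gap 0.0 q [-0.56  0.5  -0.24  0.84 -0.   -0.37]
top board 1163 mean [ -7.9 -36.7 115.3] n [-0.022  0.     1.   ] tilt -0.022 xr -0.048 0.048 zr 0.112 0.119 col [34. 96. 57.]
side board 649 mean [ -1.7 -44.2 115.2] n [-0.021  0.003  1.   ] tilt -0.021 xr -0.047 0.049 zr 0.112 0.118 col [ 42. 107.  68.]
```

Emit:
step_arm(claw=[1,1,1], travel=[[0,0,0.03],[0,0,0.015],[0,0,0]], rot=[[0,0,0],[0,0,0],[0,0,0]])

```text
time: 11.2
position: [0.5355, -0.251, 0.1165]
eef_rot: [-0.308, -3.126, 0.002]
contact_force: [-2.1, 1.3, 3.2]
finger_gap: 0.0001
```

```bash
python3 -c "
from h import *
st();board('top');board('side')"
```

```text
t11.20 F [ 34.8   6.2 116.5] W [ 0.5355 -0.251   0.1165] tx in F [-1.    -0.021  0.   ] tz [-0.    -0.001 -1.   ] f [-2.3  0.8  3.2] gap 0.0 q [-0.56  0.5  -0.24  0.83 -0.   -0.37]
top board 1154 mean [ -7.9 -37.9 115.5] n [ 0.017 -0.002  1.   ] tilt 0.017 xr -0.048 0.048 zr 0.112 0.119 col [31. 93. 54.]
side board 658 mean [ -2.2 -44.8 115.3] n [0.017 0.002 1.   ] tilt 0.017 xr -0.047 0.049 zr 0.112 0.118 col [ 41. 107.  68.]
```

Emit:
step_arm(claw=[1,1,1,1,1], travel=[[0,0,-0.5],[0.9,0,-0.1],[0.8,0,0],[0,0,0],[0,0,0]], rot=[[0,0,0],[0,0,0],[0,0,0],[0,0,0],[0,0,0]])

```text
time: 11.8
position: [0.4683, -0.2379, 0.1394]
eef_rot: [0.308, 3.125, -0.002]
contact_force: [1.6, -0.5, -0.0]
finger_gap: 0.0001
```

```bash
cat >> h.py <<'E'
def table(d):
    Q=toF(cloud(d)).reshape(-1,3);q=Q[(abs(Q[:,0])<.4)&(abs(Q[:,1])<.4)&(abs(Q[:,2])<.006)]
    A=np.c_[q[:,:2],np.ones(len(q))];print('table slope',np.linalg.lstsq(A,q[:,2],rcond=None)[0].round(4))
E
python3 -c "
from h import *
st();table(board('top'));table(board('side'))"
```

```text
t11.80 F [-33.7   4.4 139.4] W [ 0.4683 -0.2379  0.1394] tx in F [-1.    -0.022 -0.001] tz [ 0.001 -0.001 -1.   ] f [ 1.6 -0.2 -0. ] gap 0.0 q [-0.61  0.36 -0.39  0.81 -0.   -0.41]
top board 461 mean [ -7.2 -65.9 115.7] n [0.017 0.007 1.   ] tilt 0.017 xr -0.048 0.048 zr 0.112 0.119 col [31. 91. 53.]
table slope [ 0.0002  0.0001 -0.0013]
side board 526 mean [ -0.3   7.9 115.2] n [ 0.019 -0.     1.   ] tilt 0.019 xr -0.048 0.048 zr 0.112 0.118 col [ 42. 107.  68.]
table slope [-0.0007 -0.0006 -0.0018]
```

Emit:
step_arm(claw=[1,1,1,1,1], travel=[[0,0,0.4],[0,0,0.07],[0,0,0.03],[0,0,0.02],[0,0,0]], rot=[[0,0,0],[0,0,0],[0,0,0],[0,0,0],[0,0,0]])

```text
time: 12.4
position: [0.4727, -0.2394, 0.1181]
eef_rot: [0.304, 3.123, -0.004]
contact_force: [-0.2, -0.8, 0.3]
finger_gap: 0.0004
```

```bash
python3 -c "
from h import *
st();board('top');board('side')"
```

```text
t12.40 F [-29.    3.9 118.1] W [ 0.4727 -0.2394  0.1181] tx in F [-1.    -0.024 -0.004] tz [ 0.004 -0.002 -1.   ] f [-0.1 -0.9  0.3] gap 0.0 q [-0.61  0.39 -0.41  0.76 -0.   -0.41]
top board 471 mean [ -7.9 -65.2 115.5] n [0.025 0.001 1.   ] tilt 0.025 xr -0.048 0.047 zr 0.111 0.119 col [32. 93. 54.]
side board 525 mean [ -0.7   4.7 115.3] n [0.014 0.001 1.   ] tilt 0.014 xr -0.048 0.048 zr 0.113 0.118 col [ 42. 106.  67.]
```

Emit:
step_arm(claw=[1,1,1], travel=[[0.1,0,0.025],[0,0,0.015],[0,0,0]], rot=[[0,0,0],[0,0,0],[0,0,0]])

```text
time: 12.8
position: [0.4689, -0.239, 0.1177]
eef_rot: [0.304, 3.122, -0.005]
contact_force: [0.3, 0.8, 0.8]
finger_gap: -0.0
```

```bash
python3 -c "
from h import *
st();board('top');board('side')"
```

```text
t12.80 F [-32.8   3.5 117.7] W [ 0.4689 -0.239   0.1177] tx in F [-1.    -0.024 -0.006] tz [ 0.006 -0.003 -1.   ] f [0.1 0.9 0.8] gap -0.0 q [-0.61  0.39 -0.42  0.76 -0.   -0.42]
top board 439 mean [ -5.5 -66.8 115.4] n [ 0.011 -0.011  1.   ] tilt 0.011 xr -0.048 0.048 zr 0.112 0.119 col [31. 92. 53.]
side board 528 mean [ -0.    9.7 115.2] n [0.012 0.001 1.   ] tilt 0.012 xr -0.047 0.049 zr 0.112 0.118 col [ 42. 106.  67.]
```

One more small nudge.

Emit:
step_arm(claw=[1,1,1], travel=[[0,0,0.02],[0,0,0.015],[0,0,0]], rot=[[0,0,0],[0,0,0],[0,0,0]])

```text
time: 13.2
position: [0.4689, -0.239, 0.1167]
eef_rot: [0.304, 3.122, -0.005]
contact_force: [-0.6, 0.5, 1.3]
finger_gap: 0.0001
```

```bash
python3 -c "
from h import *
st();board('top');board('side')"
```

```text
t13.20 F [-32.9   3.5 116.7] W [ 0.4689 -0.239   0.1167] tx in F [-1.    -0.024 -0.006] tz [ 0.006 -0.003 -1.   ] f [-0.7  0.3  1.3] gap 0.0 q [-0.61  0.39 -0.42  0.75 -0.   -0.42]
top board 434 mean [ -7.1 -67.1 115.4] n [-0.01   0.002  1.   ] tilt -0.01 xr -0.048 0.048 zr 0.112 0.119 col [34. 95. 56.]
side board 514 mean [  0.2   7.9 115.2] n [-0.011  0.     1.   ] tilt -0.011 xr -0.048 0.048 zr 0.112 0.118 col [ 42. 106.  67.]
```

Emit:
step_arm(claw=[1,1,1,1,1,1,1,1], travel=[[0,0,-0.5],[0,0,-1],[0,0,-1],[0,0,-0.8],[-0.48,0.95,0],[-0.48,0.95,0],[-0.48,0.95,0],[-0.48,0.95,0]], rot=[[0,0,0.015],[0,0,0],[0,0,0],[0,0,0],[0,0,0],[0,0,0],[0,0,0],[0,0,0]])

```text
time: 14.1
position: [0.5779, -0.1079, 0.252]
eef_rot: [0.361, 3.117, -0.005]
contact_force: [1.3, -1.0, -0.7]
finger_gap: -0.0
```

Emit:
step_arm(claw=[1,1], travel=[[-0.4,0.9,0],[0,0,0]], rot=[[0,0,0],[0,0,0]])

```text
time: 14.3
position: [0.6052, -0.0713, 0.2508]
eef_rot: [0.353, 3.117, -0.003]
contact_force: [0.0, -0.0, 0.7]
finger_gap: 0.0001
```

```bash
python3 -c "
from h import *
st();board('top');board('side')"
```

```text
t14.30 F [ 63.9 196.7 250.8] W [ 0.6052 -0.0713  0.2508] tx in F [-1.     0.007 -0.005] tz [ 0.005 -0.001 -1.   ] f [ 0.  -0.   0.7] gap 0.0 q [-0.24  0.42  0.    1.14 -0.   -0.01]
top board 2402 mean [-1.000e-01 -1.600e+00  1.155e+02] n [-0.009 -0.001  1.   ] tilt -0.009 xr -0.048 0.048 zr 0.112 0.119 col [ 43. 119.  71.]
side board 1712 mean [  1.8  -3.1 115.2] n [-0.011  0.001  1.   ] tilt -0.011 xr -0.047 0.049 zr 0.112 0.118 col [ 41. 105.  66.]
```

Emit:
step_arm(claw=[1,1,1,1,1,1,1,1], travel=[[0,0,0.8],[0,0,0.8],[0,0,0.6],[0,0,0.15],[0,-0.2,0],[0,-0.15,0],[0,-0.15,0],[0,0,0]], rot=[[0,0,0],[0,0,0],[0,0,0],[0,0,0],[0,0,0],[0,0,0],[0,0,0],[0,0,0]])

```text
time: 15.2
position: [0.5974, -0.1016, 0.158]
eef_rot: [0.37, 3.111, -0.004]
contact_force: [-0.9, 0.4, -0.8]
finger_gap: -0.0002
```

```bash
python3 -c "
from h import *
st()"
```

```text
t15.20 F [ 62.9 165.4 158. ] W [ 0.5974 -0.1016  0.158 ] tx in F [-1.     0.019 -0.009] tz [ 0.009 -0.002 -1.   ] f [-1.   0.2 -0.8] gap -0.0 q [-0.29  0.48 -0.16  0.93 -0.   -0.05]
```

Emit:
step_arm(claw=[1,1,1,1], travel=[[0,-0.1,0],[0,-0.1,0],[0,-0.1,0],[0,0,0]], rot=[[0,0,-0.01],[0,0,0],[0,0,0],[0,0,0]])

```text
time: 15.6
position: [0.5957, -0.1146, 0.1603]
eef_rot: [0.343, 3.111, -0.004]
contact_force: [0.8, 1.2, -0.4]
finger_gap: -0.0002
```

```bash
python3 -c "
from h import *
st();d=board('side')
cv2.imwrite('pics/e.png',cv2.resize(d['image'][100:220,260:420],None,fx=4,fy=4,interpolation=cv2.INTER_CUBIC))"
```

```text
t15.60 F [ 64.  152.4 160.3] W [ 0.5957 -0.1146  0.1603] tx in F [-1.     0.001 -0.012] tz [ 0.012 -0.002 -1.   ] f [ 0.5  1.4 -0.4] gap -0.0 q [-0.31  0.47 -0.16  0.93 -0.   -0.09]
side board 1722 mean [  1.7  -3.  115.2] n [-0.01   0.001  1.   ] tilt -0.01 xr -0.048 0.049 zr 0.112 0.118 col [ 40. 106.  67.]
```

View pics/e.png

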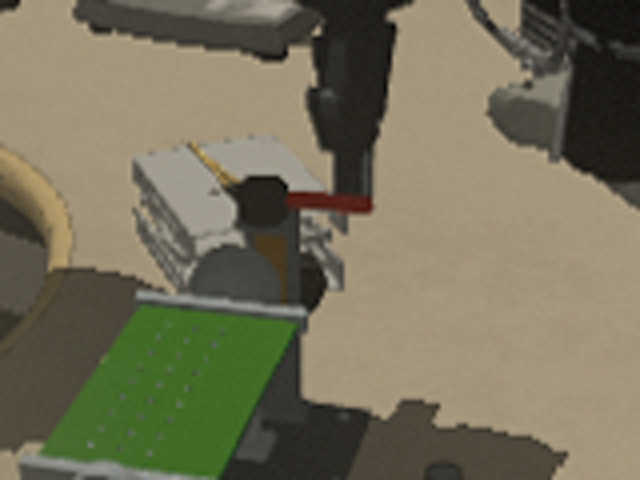

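The side crop shows the closed fingertips against the red lever at (355,195), which now points about along the frame's +x. I'll go on in small steps and watch the force.

Emit:
step_arm(claw=[1,1,1], travel=[[0,-0.06,0.03],[0,-0.06,0],[0,0,0]], rot=[[0,0,0],[0,0,0],[0,0,0]])

```text
time: 15.95
position: [0.5951, -0.1192, 0.1597]
eef_rot: [0.342, 3.11, -0.004]
contact_force: [1.3, 1.8, 0.5]
finger_gap: -0.0
```

```bash
python3 -c "
from h import *
st()"
```

```text
t15.95 F [ 64.5 147.8 159.7] W [ 0.5951 -0.1192  0.1597] tx in F [-1.     0.001 -0.014] tz [ 0.014 -0.001 -1.   ] f [0.8 2.1 0.5] gap -0.0 q [-0.32  0.47 -0.16  0.92  0.   -0.1 ]
```

Emit:
step_arm(claw=[1,1,1], travel=[[0,-0.05,0],[0,-0.05,0],[0,0,0]], rot=[[0,0,0],[0,0,0],[0,0,0]])

```text
time: 16.25
position: [0.5943, -0.123, 0.1596]
eef_rot: [0.341, 3.11, -0.003]
contact_force: [1.6, 2.6, 1.2]
finger_gap: -0.0001
```

```bash
python3 -c "
from h import *
st()"
```

```text
t16.25 F [ 64.5 143.9 159.6] W [ 0.5943 -0.123   0.1596] tx in F [-1.     0.    -0.014] tz [ 0.014 -0.001 -1.   ] f [1.  2.9 1.2] gap -0.0 q [-0.33  0.47 -0.16  0.92  0.   -0.11]
```

Emit:
step_arm(claw=[1,1], travel=[[0,-0.05,0],[0,-0.05,0]], rot=[[0,0,0],[0,0,0]])

```text
time: 16.45
position: [0.5935, -0.1268, 0.1596]
eef_rot: [0.34, 3.109, -0.003]
contact_force: [1.2, 2.7, 0.7]
finger_gap: 0.0001
```

```bash
python3 -c "
from h import *
st()"
```

```text
t16.45 F [ 64.5 140.  159.6] W [ 0.5935 -0.1268  0.1596] tx in F [-1.    -0.    -0.014] tz [ 0.014 -0.    -1.   ] f [0.6 2.9 0.7] gap 0.0 q [-0.33  0.47 -0.16  0.92  0.   -0.11]
```

Emit:
step_arm(claw=[1,1], travel=[[0,-0.05,0],[0,-0.04,0]], rot=[[0,0,0],[0,0,0]])

```text
time: 16.65
position: [0.5927, -0.1306, 0.1595]
eef_rot: [0.34, 3.109, -0.003]
contact_force: [2.1, 2.9, 0.4]
finger_gap: 0.0001
```

```bash
python3 -c "
from h import *
st()"
```

```text
t16.65 F [ 64.6 136.1 159.5] W [ 0.5927 -0.1306  0.1595] tx in F [-1.    -0.    -0.014] tz [ 0.014 -0.    -1.   ] f [1.4 3.3 0.4] gap 0.0 q [-0.34  0.47 -0.16  0.92  0.   -0.12]
```

Emit:
step_arm(claw=[1,1], travel=[[0,-0.04,0],[0,-0.04,0]], rot=[[0,0,0],[0,0,0]])

```text
time: 16.85
position: [0.592, -0.1341, 0.1595]
eef_rot: [0.34, 3.109, -0.003]
contact_force: [2.0, 1.3, 0.2]
finger_gap: -0.0001
```

```bash
python3 -c "
from h import *
st()"
```

```text
t16.85 F [ 64.6 132.5 159.5] W [ 0.592  -0.1341  0.1595] tx in F [-1.     0.    -0.014] tz [ 0.014 -0.    -1.   ] f [1.7 1.8 0.2] gap -0.0 q [-0.35  0.47 -0.16  0.92  0.   -0.13]
```

Emit:
step_arm(claw=[1], travel=[[0,-0.05,0]], rot=[[0,0,0]])

```text
time: 16.95
position: [0.5915, -0.1362, 0.1595]
eef_rot: [0.34, 3.109, -0.002]
contact_force: [1.2, 3.2, 0.4]
finger_gap: -0.0001
```

```bash
python3 -c "
from h import *
st()"
```

```text
t16.95 F [ 64.6 130.4 159.5] W [ 0.5915 -0.1362  0.1595] tx in F [-1.     0.    -0.014] tz [ 0.014 -0.    -1.   ] f [0.5 3.4 0.4] gap -0.0 q [-0.35  0.47 -0.16  0.92  0.   -0.13]
```

Emit:
step_arm(claw=[1], travel=[[0,-0.05,0]], rot=[[0,0,0]])

```text
time: 17.05
position: [0.5911, -0.1382, 0.1595]
eef_rot: [0.34, 3.109, -0.002]
contact_force: [2.1, 3.2, -0.6]
finger_gap: 0.0001
```

Emit:
step_arm(claw=[1], travel=[[0,-0.03,0]], rot=[[0,0,0]])

```text
time: 17.15
position: [0.5909, -0.1393, 0.1595]
eef_rot: [0.34, 3.109, -0.001]
contact_force: [0.8, 4.0, 0.8]
finger_gap: -0.0
```

```bash
python3 -c "
from h import *
st();d=board('top')
cv2.imwrite('pics/f.png',cv2.resize(d['image'][150:270,220:380],None,fx=4,fy=4,interpolation=cv2.INTER_CUBIC))"
```

```text
t17.15 F [ 64.7 127.3 159.5] W [ 0.5909 -0.1393  0.1595] tx in F [-1.    -0.    -0.014] tz [ 0.014  0.001 -1.   ] f [-0.1  4.1  0.8] gap -0.0 q [-0.35  0.47 -0.16  0.92  0.   -0.14]
top board 2364 mean [ -0.2  -3.1 115.4] n [-0.011  0.     1.   ] tilt -0.011 xr -0.048 0.048 zr 0.112 0.119 col [ 43. 119.  72.]
```

View pics/f.png

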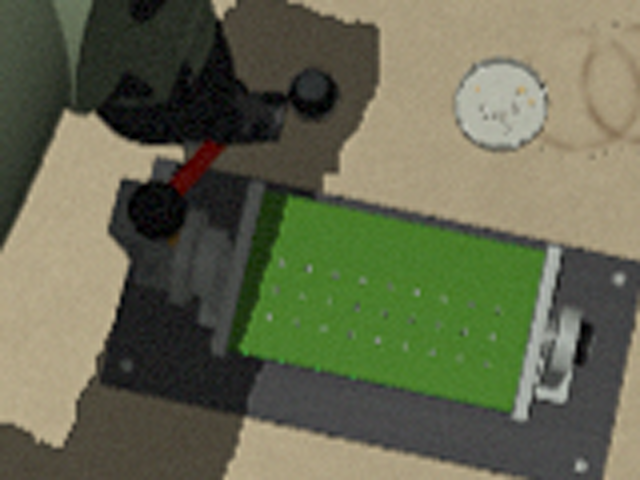

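The top crop shows the lever at about -0.5 rad, running from the knob at (157,208) to (220,148). The board is still level, and the force has started to rise.

Emit:
step_arm(claw=[1], travel=[[0,-0.04,0]], rot=[[0,0,0]])

```text
time: 17.3
position: [0.5906, -0.1407, 0.1594]
eef_rot: [0.34, 3.109, 0.0]
contact_force: [1.7, 4.2, 1.0]
finger_gap: -0.0
```

Emit:
step_arm(claw=[1], travel=[[0,-0.04,0]], rot=[[0,0,0]])

```text
time: 17.4
position: [0.5904, -0.142, 0.1595]
eef_rot: [0.339, 3.109, 0.001]
contact_force: [2.0, 4.0, -0.1]
finger_gap: 0.0
```

```bash
python3 -c "
from h import *
st()"
```

```text
t17.40 F [ 64.9 124.4 159.5] W [ 0.5904 -0.142   0.1595] tx in F [-1.    -0.001 -0.014] tz [ 0.014  0.002 -1.   ] f [ 1.1  4.4 -0.1] gap 0.0 q [-0.36  0.47 -0.16  0.92  0.   -0.14]
```

Emit:
step_arm(claw=[1], travel=[[0,-0.04,0]], rot=[[0,0,0]])

```text
time: 17.5
position: [0.5902, -0.1434, 0.1594]
eef_rot: [0.339, 3.109, 0.002]
contact_force: [1.8, 4.2, 0.1]
finger_gap: 0.0001
```

Emit:
step_arm(claw=[1], travel=[[0,-0.04,0]], rot=[[0,0,0]])

```text
time: 17.6
position: [0.59, -0.1446, 0.1594]
eef_rot: [0.338, 3.108, 0.004]
contact_force: [2.2, 5.7, 0.4]
finger_gap: 0.0
```

```bash
python3 -c "
from h import *
st();board('side')"
```

```text
t17.60 F [ 64.9 121.8 159.4] W [ 0.59   -0.1446  0.1594] tx in F [-1.    -0.001 -0.015] tz [ 0.015  0.004 -1.   ] f [0.9 6.1 0.4] gap 0.0 q [-0.36  0.47 -0.16  0.92  0.01 -0.15]
side board 1609 mean [  1.4  -8.8 115.2] n [-0.011  0.002  1.   ] tilt -0.011 xr -0.047 0.048 zr 0.112 0.118 col [ 41. 106.  67.]
```

```bash
cat >> h.py <<'E'
def eq():
    o=env.get_obs();p=toF(o['position'])*1000;f=o['contact_force']@F
    x=p[0]-11-13.5;y=p[1]-14.5-130.5;print('rel',x.round(1),y.round(1),'f',f.round(1),'eq N@40',((x*f[1]-y*f[0])/40).round(1),'lever ang',(np.arctan2(y,x)-np.arcsin(5.5/np.hypot(x,y))).round(3))
E
```

Emit:
step_arm(claw=[1], travel=[[0,-0.04,0]], rot=[[0,0,0]])

```text
time: 17.75
position: [0.5899, -0.1458, 0.1595]
eef_rot: [0.338, 3.108, 0.005]
contact_force: [2.3, 5.0, 1.6]
finger_gap: 0.0003
```

```bash
python3 -c "
from h import *
eq()"
```

```text
rel 40.6 -24.4 f [1.2 5.3 1.6] eq N@40 6.1 lever ang -0.657
```

Emit:
step_arm(claw=[1], travel=[[0,-0.04,0]], rot=[[0,0,0]])

```text
time: 17.85
position: [0.5897, -0.1472, 0.1595]
eef_rot: [0.337, 3.107, 0.006]
contact_force: [2.2, 5.8, 1.1]
finger_gap: -0.0005
```

```bash
python3 -c "
from h import *
eq()"
```

```text
rel 40.8 -25.8 f [0.9 6.1 1.1] eq N@40 6.8 lever ang -0.677
```

Emit:
step_arm(claw=[1,1], travel=[[0,-0.04,0],[0,-0.04,0]], rot=[[0,0,0],[0,0,0]])

```text
time: 18.05
position: [0.5897, -0.1492, 0.1595]
eef_rot: [0.336, 3.106, 0.011]
contact_force: [3.0, 6.5, -0.4]
finger_gap: 0.0003
```

```bash
python3 -c "
from h import *
eq()"
```

```text
rel 41.2 -27.7 f [ 1.5  7.  -0.4] eq N@40 8.2 lever ang -0.704
```

Emit:
step_arm(claw=[1], travel=[[0,-0.045,0]], rot=[[0,0,0]])

```text
time: 18.15
position: [0.5894, -0.1506, 0.1596]
eef_rot: [0.335, 3.106, 0.012]
contact_force: [1.2, 4.4, 0.3]
finger_gap: 0.0001
```

```bash
python3 -c "
from h import *
eq()"
```

```text
rel 41.2 -29.2 f [0.2 4.6 0.3] eq N@40 4.9 lever ang -0.725
```

Emit:
step_arm(claw=[1], travel=[[0,-0.01,0]], rot=[[0,0,0]])

```text
time: 18.25
position: [0.5893, -0.1513, 0.1596]
eef_rot: [0.335, 3.106, 0.011]
contact_force: [2.1, 3.5, -0.5]
finger_gap: 0.0
```

```bash
python3 -c "
from h import *
eq();st();d=board('side');a=board('top')
c=lambda im:cv2.resize(im,(400,400),interpolation=cv2.INTER_CUBIC)
cv2.imwrite('pics/g.png',np.hstack([c(d['image'][110:190,310:390]),c(a['image'][150:230,220:300])]))
for z in (d,a):
    Q=toF(cloud(z));I=z['image'].astype(int);m=(I[...,2]>I[...,1]+45)&(I[...,2]>I[...,0]+45)&(Q[...,2]>.15)&(Q[...,2]<.19)&(abs(Q[...,0])<.1)&(abs(Q[...,1]-.12)<.08)
    q=Q[m][:,:2];print(m.sum(),(q.mean(0)*1000).round(1),'ang from axis',np.arctan2(*(q.mean(0)-[.0138,.1305])[::-1]).round(3),np.linalg.norm(q-[.0138,.1305],axis=1).max().round(4))
"
```

```text
rel 41.3 -29.9 f [ 1.3  3.9 -0.5] eq N@40 5.0 lever ang -0.734
t18.25 F [ 65.8 115.1 159.6] W [ 0.5893 -0.1513  0.1596] tx in F [-1.    -0.003 -0.017] tz [ 0.017  0.009 -1.   ] f [ 1.3  3.9 -0.5] gap 0.0 q [-0.38  0.47 -0.16  0.92  0.01 -0.16]
side board 1553 mean [  1.2 -11.5 115.2] n [-0.011  0.001  1.   ] tilt -0.011 xr -0.048 0.049 zr 0.112 0.118 col [ 41. 106.  67.]
top board 2338 mean [ -0.3  -3.8 115.5] n [-0.01   0.001  1.   ] tilt -0.01 xr -0.048 0.048 zr 0.112 0.119 col [ 41. 116.  69.]
38 [ 47.1 101.9] ang from axis -0.71 0.0645
77 [ 41.7 109.3] ang from axis -0.65 0.0558
```

View pics/g.png

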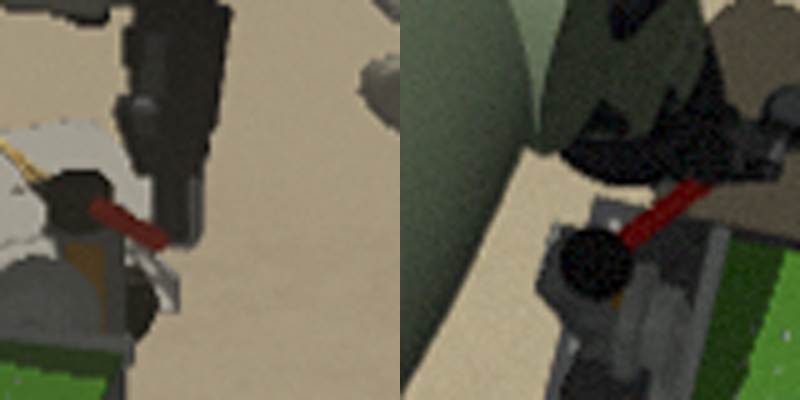

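The side and top crops show the fingertips near the lever's end, with the lever at about -0.7 rad. I'll back off and turn the tool square to the lever, so I push at 40 mm where the force reading is clean.

Emit:
step_arm(claw=[1,1,1,1,1,1,1], travel=[[0,0.35,0],[0,0,0],[0,0,0],[0,0,0],[0,0,0],[0,0,0],[0,0,0]], rot=[[0,0,0],[0,0,0.093],[0,0,0.093],[0,0,0.093],[0,0,0.093],[0,0,0.093],[0,0,0]])

```text
time: 19.05
position: [0.5888, -0.1385, 0.1586]
eef_rot: [1.459, 2.77, -0.004]
contact_force: [0.6, -0.3, 0.2]
finger_gap: -0.0002
```

```bash
cat >> h.py <<'E'
AX=np.array([13.8,130.5])
def eq2():
    o=env.get_obs();R=Ro.from_rotvec(o['eef_rot']).as_matrix();X=(R[:,0]@F)[:2];Y=(R[:,1]@F)[:2];p=(toF(o['position'])*1000)[:2]-AX
    f=(o['contact_force']@F)[:2];print('t%.2f'%o['time'],'r along',(-p@X).round(1),'offset n',(p@Y).round(1),'toolang',np.arctan2(-X[1],-X[0]).round(3),'z',round(o['position'][2],4),'f along/n',(-f@X).round(1),(f@Y).round(1),'eq',((f@Y)*(-p@X)/40).round(1))
E
python3 -c "
from h import *
st();eq2();a=snap('top');Q=toF(cloud(a));I=a['image'].astype(int);m=(I[...,2]>I[...,1]+45)&(I[...,2]>I[...,0]+45)&(Q[...,2]>.15)&(Q[...,2]<.19)&(abs(Q[...,0])<.1)&(abs(Q[...,1]-.12)<.08)
q=Q[m][:,:2];c=q.mean(0);V=np.linalg.svd(q-c,full_matrices=False)[2][0];print(m.sum(),c,np.arctan(V[1]/V[0]),np.arctan2(*(c-AX/1000)[::-1]))"
```

```text
t19.05 F [ 62.5 127.6 158.6] W [ 0.5888 -0.1385  0.1586] tx in F [-0.731  0.683 -0.011] tz [ 0.009 -0.005 -1.   ] f [ 0.6 -0.2  0.2] gap -0.0 q [-0.35  0.47 -0.16  0.93 -0.    0.62]
t19.05 r along 37.6 offset n 31.1 toolang -0.751 z 0.1586 f along/n 0.6 0.3 eq 0.3
38 [0.04459472 0.10709768] -0.6925102809291357 -0.6498361200897943
```

Emit:
step_arm(claw=[1,1,1,1], travel=[[-0.06,-0.15,0],[0,-0.05,0],[0,-0.04,0],[0,-0.03,0]], rot=[[0,0,0],[0,0,0],[0,0,0],[0,0,0]])

```text
time: 19.5
position: [0.5836, -0.1451, 0.1588]
eef_rot: [1.442, 2.775, 0.005]
contact_force: [5.6, 3.2, -2.6]
finger_gap: -0.0002
```

```bash
python3 -c "
from h import *
eq2()"
```

```text
t19.50 r along 40.4 offset n 22.6 toolang -0.741 z 0.1588 f along/n 0.6 6.4 eq 6.5
```

Emit:
step_arm(claw=[1], travel=[[0,-0.03,0]], rot=[[0,0,0]])

```text
time: 19.6
position: [0.5836, -0.1451, 0.1588]
eef_rot: [1.44, 2.775, 0.01]
contact_force: [4.9, 3.4, -1.9]
finger_gap: 0.0001
```

```bash
python3 -c "
from h import *
eq2()"
```

```text
t19.60 r along 40.4 offset n 22.6 toolang -0.739 z 0.1588 f along/n 0.0 6.0 eq 6.0
```

Emit:
step_arm(claw=[1,1], travel=[[0,-0.045,0],[0,-0.045,0]], rot=[[0,0,0],[0,0,0]])

```text
time: 19.8
position: [0.5834, -0.1453, 0.1589]
eef_rot: [1.433, 2.775, 0.021]
contact_force: [5.1, 3.5, -2.8]
finger_gap: -0.0002
```

```bash
python3 -c "
from h import *
eq2()"
```

```text
t19.80 r along 40.5 offset n 22.1 toolang -0.736 z 0.1589 f along/n 0.1 6.1 eq 6.2
```

Emit:
step_arm(claw=[1,1], travel=[[0,-0.055,0],[0,-0.055,0]], rot=[[0,0,0],[0,0,0]])

```text
time: 20.0
position: [0.5832, -0.1454, 0.1591]
eef_rot: [1.426, 2.774, 0.035]
contact_force: [7.0, 4.5, -3.3]
finger_gap: -0.0
```

```bash
python3 -c "
from h import *
eq2()"
```

```text
t20.00 r along 40.6 offset n 21.7 toolang -0.732 z 0.1591 f along/n 0.4 8.3 eq 8.5
```

Emit:
step_arm(claw=[1,1], travel=[[0,-0.06,0],[0,-0.06,0]], rot=[[0.008,0,0],[0.008,0,0]])

```text
time: 20.2
position: [0.5828, -0.1456, 0.1589]
eef_rot: [1.425, 2.783, 0.015]
contact_force: [7.8, 5.7, -4.0]
finger_gap: 0.0004
```

```bash
python3 -c "
from h import *
eq2();st()"
```

```text
t20.20 r along 40.6 offset n 21.2 toolang -0.728 z 0.1589 f along/n -0.1 9.6 eq 9.8
t20.20 F [ 58.2 119.3 158.9] W [ 0.5828 -0.1456  0.1589] tx in F [-0.746  0.666 -0.009] tz [ 0.017  0.005 -1.   ] f [ 6.3  7.3 -4. ] gap 0.0 q [-0.37  0.46 -0.18  0.91  0.01  0.57]
```

Emit:
step_arm(claw=[1], travel=[[0,-0.07,0]], rot=[[0.008,0,0]])

```text
time: 20.3
position: [0.5826, -0.1458, 0.1588]
eef_rot: [1.423, 2.788, 0.005]
contact_force: [7.7, 3.9, -5.5]
finger_gap: -0.0003
```

```bash
python3 -c "
from h import *
eq2()"
```

```text
t20.30 r along 40.7 offset n 20.8 toolang -0.726 z 0.1588 f along/n 1.4 8.5 eq 8.7
```

Emit:
step_arm(claw=[1], travel=[[0,-0.08,0]], rot=[[0.003,0,0]])

```text
time: 20.4
position: [0.5824, -0.1459, 0.1588]
eef_rot: [1.42, 2.789, 0.007]
contact_force: [8.6, 5.1, -4.2]
finger_gap: 0.0001
```

```bash
python3 -c "
from h import *
eq2()"
```

```text
t20.40 r along 40.7 offset n 20.5 toolang -0.724 z 0.1588 f along/n 0.9 10.0 eq 10.1
```

Emit:
step_arm(claw=[1], travel=[[0,-0.08,0]], rot=[[0.003,0,0]])

```text
time: 20.5
position: [0.5824, -0.146, 0.1588]
eef_rot: [1.416, 2.79, 0.01]
contact_force: [9.7, 6.1, -4.9]
finger_gap: -0.0001
```

```bash
python3 -c "
from h import *
eq2()"
```

```text
t20.50 r along 40.8 offset n 20.3 toolang -0.721 z 0.1588 f along/n 0.9 11.4 eq 11.6
```

Emit:
step_arm(claw=[1], travel=[[0,-0.085,0]], rot=[[0.003,0,0]])

```text
time: 20.6
position: [0.5811, -0.1468, 0.1588]
eef_rot: [1.413, 2.792, 0.009]
contact_force: [3.9, 3.0, -1.4]
finger_gap: -0.0002
```

```bash
python3 -c "
from h import *
eq2()"
```

```text
t20.60 r along 40.7 offset n 18.7 toolang -0.719 z 0.1588 f along/n -0.1 4.9 eq 4.9
```

Emit:
step_arm(claw=[1], travel=[[0,-0.085,0]], rot=[[0.003,0,0]])

```text
time: 20.7
position: [0.5798, -0.1479, 0.1589]
eef_rot: [1.411, 2.794, 0.008]
contact_force: [6.3, 3.1, -3.2]
finger_gap: 0.0001
```

```bash
python3 -c "
from h import *
eq2()"
```

```text
t20.70 r along 40.9 offset n 16.9 toolang -0.717 z 0.1589 f along/n 1.2 7.0 eq 7.1
```

```bash
cat >> h.py <<'E'
def lever(n='top'):
    a=snap(n);Q=toF(cloud(a));I=a['image'].astype(int);m=(I[...,2]>I[...,1]+45)&(I[...,2]>I[...,0]+45)&(Q[...,2]>.15)&(Q[...,2]<.19)&(abs(Q[...,0])<.1)&(abs(Q[...,1]-.12)<.08)
    q=Q[m][:,:2];c=q.mean(0);V=np.linalg.svd(q-c,full_matrices=False)[2][0];print(n,m.sum(),(c*1000).round(1),'axis ang',np.arctan(V[1]/V[0]).round(3),'from knob',np.arctan2(*(c-AX/1000)[::-1]).round(3),'rmax',np.linalg.norm(q-AX/1000,axis=1).max().round(4))
    return a
E
python3 -c "
from h import *
eq2();a=lever();d=lever('side');board('side')
c=lambda im:cv2.resize(im,(400,400),interpolation=cv2.INTER_CUBIC)
cv2.imwrite('pics/i.png',np.hstack([c(d['image'][130:190,320:380]),c(a['image'][165:225,235:295])]))"
```

```text
t20.70 r along 40.9 offset n 16.9 toolang -0.717 z 0.1589 f along/n 1.2 7.0 eq 7.1
top 38 [ 37.3 106.9] axis ang -0.82 from knob -0.787 rmax 0.063
side 29 [43.8 97.2] axis ang -0.802 from knob -0.837 rmax 0.0666
side board 1568 mean [  1.2 -10.4 115.2] n [-0.011  0.     1.   ] tilt -0.011 xr -0.048 0.049 zr 0.112 0.118 col [ 41. 107.  67.]
```

View pics/i.png

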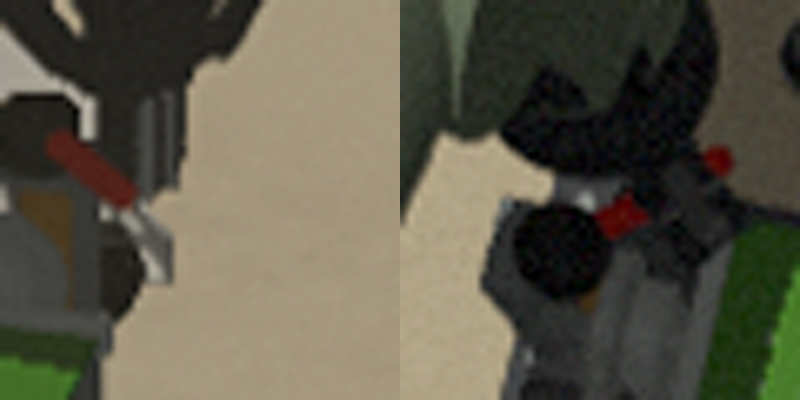

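The crops confirm that the lever is following the finger, at about -0.79 rad, and the board hasn't changed. I'll keep going gently.

Emit:
step_arm(claw=[1], travel=[[0,-0.06,0]], rot=[[0,0,0]])

```text
time: 20.95
position: [0.5794, -0.1482, 0.159]
eef_rot: [1.408, 2.793, 0.014]
contact_force: [7.0, 4.8, -3.8]
finger_gap: 0.0003
```

```bash
python3 -c "
from h import *
eq2()"
```

```text
t20.95 r along 40.9 offset n 16.4 toolang -0.716 z 0.159 f along/n 0.3 8.4 eq 8.6
```

Emit:
step_arm(claw=[1], travel=[[0,-0.06,0]], rot=[[0,0,0]])

```text
time: 21.05
position: [0.5793, -0.1483, 0.1591]
eef_rot: [1.404, 2.793, 0.021]
contact_force: [6.9, 5.2, -3.8]
finger_gap: -0.0002
```

```bash
python3 -c "
from h import *
eq2()"
```

```text
t21.05 r along 41.0 offset n 16.1 toolang -0.714 z 0.1591 f along/n 0.0 8.7 eq 8.9
```

Emit:
step_arm(claw=[1], travel=[[0,-0.06,0]], rot=[[0,0,0]])

```text
time: 21.15
position: [0.5792, -0.1483, 0.1592]
eef_rot: [1.4, 2.792, 0.029]
contact_force: [7.6, 5.9, -3.4]
finger_gap: 0.0001
```

```bash
python3 -c "
from h import *
eq2()"
```

```text
t21.15 r along 41.0 offset n 16.0 toolang -0.712 z 0.1592 f along/n -0.2 9.5 eq 9.8
```

Emit:
step_arm(claw=[1], travel=[[0,-0.07,0]], rot=[[0.004,0,0]])

```text
time: 21.25
position: [0.579, -0.1485, 0.1593]
eef_rot: [1.398, 2.794, 0.029]
contact_force: [8.0, 5.6, -4.4]
finger_gap: -0.0002
```

```bash
python3 -c "
from h import *
eq2()"
```

```text
t21.25 r along 41.0 offset n 15.7 toolang -0.71 z 0.1593 f along/n 0.3 9.8 eq 10.0
```

Emit:
step_arm(claw=[1], travel=[[0,-0.075,0]], rot=[[0.004,0,0]])

```text
time: 21.35
position: [0.5789, -0.1486, 0.1593]
eef_rot: [1.395, 2.796, 0.03]
contact_force: [8.7, 5.9, -4.0]
finger_gap: -0.0001
```

```bash
python3 -c "
from h import *
eq2()"
```

```text
t21.35 r along 41.0 offset n 15.4 toolang -0.708 z 0.1593 f along/n 0.5 10.5 eq 10.7
```

Emit:
step_arm(claw=[1], travel=[[0,-0.075,0]], rot=[[0.004,0,0]])

```text
time: 21.45
position: [0.5788, -0.1486, 0.1594]
eef_rot: [1.392, 2.797, 0.03]
contact_force: [8.0, 6.3, -3.0]
finger_gap: -0.0
```

```bash
python3 -c "
from h import *
eq2()"
```

```text
t21.45 r along 41.0 offset n 15.2 toolang -0.705 z 0.1594 f along/n -0.2 10.2 eq 10.5
```

Emit:
step_arm(claw=[1], travel=[[0,-0.085,0]], rot=[[0.005,0,0]])

```text
time: 21.55
position: [0.5785, -0.1487, 0.1594]
eef_rot: [1.389, 2.8, 0.029]
contact_force: [8.7, 7.4, -4.9]
finger_gap: -0.0001
```

```bash
python3 -c "
from h import *
eq2()"
```

```text
t21.55 r along 41.0 offset n 14.9 toolang -0.703 z 0.1594 f along/n -0.6 11.4 eq 11.7
```

Emit:
step_arm(claw=[1], travel=[[0,-0.09,0]], rot=[[0.004,0,0]])

```text
time: 21.65
position: [0.5784, -0.1488, 0.1595]
eef_rot: [1.385, 2.801, 0.031]
contact_force: [9.0, 7.0, -4.7]
finger_gap: 0.0004
```

```bash
python3 -c "
from h import *
eq2()"
```

```text
t21.65 r along 41.0 offset n 14.6 toolang -0.7 z 0.1595 f along/n -0.1 11.4 eq 11.7
```

Emit:
step_arm(claw=[1], travel=[[0,-0.09,0]], rot=[[0.004,0,0]])

```text
time: 21.75
position: [0.5784, -0.1489, 0.1596]
eef_rot: [1.381, 2.802, 0.033]
contact_force: [9.2, 7.1, -3.5]
finger_gap: -0.0
```

```bash
python3 -c "
from h import *
eq2()"
```

```text
t21.75 r along 41.1 offset n 14.4 toolang -0.698 z 0.1596 f along/n -0.1 11.6 eq 11.9
```

Emit:
step_arm(claw=[1], travel=[[0,-0.095,0]], rot=[[0.005,0,0]])

```text
time: 21.85
position: [0.5782, -0.149, 0.1599]
eef_rot: [1.377, 2.804, 0.034]
contact_force: [9.6, 7.6, -2.6]
finger_gap: 0.0002
```

```bash
python3 -c "
from h import *
eq2()"
```

```text
t21.85 r along 41.2 offset n 14.1 toolang -0.695 z 0.1599 f along/n -0.2 12.2 eq 12.6
```

Emit:
step_arm(claw=[1], travel=[[0,-0.1,0]], rot=[[0.005,0,0]])

```text
time: 21.95
position: [0.5782, -0.1493, 0.1604]
eef_rot: [1.373, 2.806, 0.034]
contact_force: [9.7, 8.1, -4.1]
finger_gap: 0.0002
```

```bash
python3 -c "
from h import *
eq2()"
```

```text
t21.95 r along 41.4 offset n 13.8 toolang -0.692 z 0.1604 f along/n -0.5 12.6 eq 13.0
```

Emit:
step_arm(claw=[1], travel=[[0,-0.105,0]], rot=[[0.005,0,0]])

```text
time: 22.05
position: [0.578, -0.1494, 0.1607]
eef_rot: [1.369, 2.808, 0.036]
contact_force: [10.3, 8.2, -4.6]
finger_gap: 0.0
```

```bash
python3 -c "
from h import *
eq2()"
```

```text
t22.05 r along 41.4 offset n 13.5 toolang -0.69 z 0.1607 f along/n -0.1 13.1 eq 13.6
```

Emit:
step_arm(claw=[1,1,1,1,1,1,1,1], travel=[[0,0.15,0],[0,0.3,0],[0,0,-0.8],[0,0,-1],[0,0,-1],[0,1,0],[0,1,0],[0,1,0]], rot=[[0,0,0],[0,0,0],[0,0,0],[0,0,0],[0,0,0],[0,0,0],[0,0,0],[0,0,0]])

```text
time: 22.85
position: [0.6833, -0.0668, 0.2811]
eef_rot: [1.377, 2.807, 0.023]
contact_force: [-0.2, -0.3, 0.4]
finger_gap: 0.0001
```

Emit:
step_arm(claw=[1,1,1], travel=[[0,1,0],[0,0,0],[0,0,0]], rot=[[0,0,0],[0,0,0],[0,0,0]])

```text
time: 23.15
position: [0.7187, -0.0374, 0.2798]
eef_rot: [1.37, 2.812, 0.02]
contact_force: [-0.7, -0.4, 0.6]
finger_gap: -0.0001
```

```bash
python3 -c "
from h import *
st();board('top');board('side');a=lever();lever('side')
cv2.imwrite('pics/j.png',cv2.resize(a['image'][140:310,200:440],None,fx=3,fy=3,interpolation=cv2.INTER_CUBIC))"
```

```text
t23.15 F [167.5 254.4 279.8] W [ 0.7187 -0.0374  0.2798] tx in F [-0.772  0.635 -0.006] tz [ 0.016  0.009 -1.   ] f [-0.6 -0.6  0.6] gap -0.0 q [-0.16  0.63  0.42  1.34  0.01  0.75]
top board 2426 mean [ -0.4  -0.8 115.5] n [-0.011 -0.     1.   ] tilt -0.011 xr -0.048 0.049 zr 0.112 0.119 col [ 42. 118.  71.]
side board 1712 mean [  1.7  -3.1 115.2] n [-0.011  0.001  1.   ] tilt -0.011 xr -0.048 0.049 zr 0.112 0.118 col [ 40. 105.  66.]
top 98 [ 39.3 103.2] axis ang -0.829 from knob -0.82 rmax 0.0631
side 61 [ 39.8 101.8] axis ang -0.97 from knob -0.835 rmax 0.0654
```

View pics/j.png

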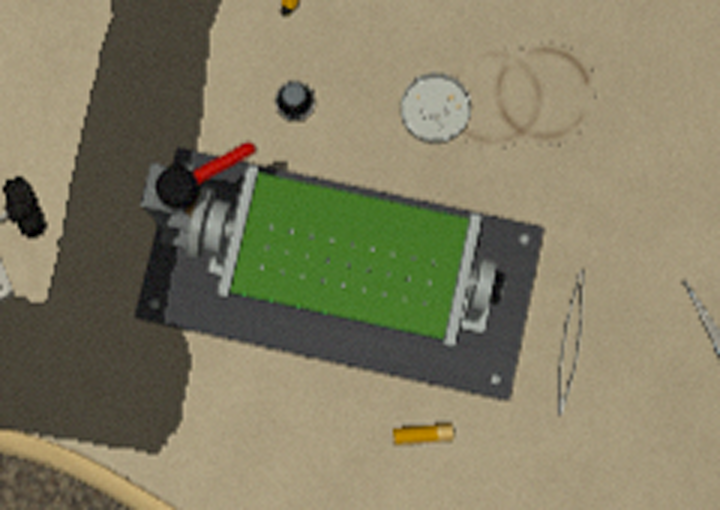

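The final picture shows the solder side up, the lever resting at (250,150) with nothing touching it, and all the small parts at the same pixels as before.

```bash
python3 -c "
from h import *
print(sign_off())"
```

```text
the job is handed in; nothing more can be done
None
```

The board is turned over with its solder side up and level, the locking lever is tight, and I handed the job in at 23 s with the arm clear.

- **Board:** I turned it with closed fingertips on the long edges. Mostly that took 4 to 8 N, with one reading of about 12 N. After locking, both cameras showed it about 0.011 rad (0.6°) from level.
- **Lock:** I pushed the lever clockwise until it resisted with about 13.6 N at 40 mm. That is above the 12 N for firm locking and below the 16 N that counts as forcing. After I let go, the lever stayed at about -0.83 rad from the frame's +x.
- **Small parts:** The battery, dish, loupe and tweezers looked unmoved in the top view.

**What disagreed or is uncertain:**
- **Force drops:** Twice the force fell while I was pushing the lever, from 8 to 5 N and from 11.6 to 5 N, before rising again. I took this as the knob sticking and then slipping.
- **Lever angle:** One side-view fit of the lever direction gave -0.97 rad, against about -0.83 from the other measurements.
- **Chip contact:** While tilting the board, the finger's side may have lightly touched a chip, at about 8 N. I backed off at once and did not check for marks.

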